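Nip up the sole press on a glued shoe

ROBOT

A 7-joint arm with a two-finger parallel gripper is mounted at the origin on the work surface. World frame = base frame: x ahead of the robot, y to its left, z up, the work surface at z = 0. Lengths are in m, angles in rad, forces in N, time in s.
With the tool pointing down it reaches from about 0.425 to 0.95 m from the base axis. Payload 4.7 kg.
Tool frame: the origin (TCP) lies midway between the tips of the shut fingers; the grasp point (between the pads) lies 19 mm behind it; z points along the fingers, y is the line along which they close (so a half turn about z gives the same grasp; the last joint's range is limited). The gripper opens to 85 mm and grips with 20 to 120 N. Pads are 22 mm wide; open, the fingers measure 114 mm over their backs; the gripper's body (76 mm by 85 mm) begins 54 mm behind the grasp point. The pads swing forward as they close: fully open they stand 13 mm farther back than shut.
Start: joints at [-1.258, 0.469, -0.049, 1.532, 0.024, 1.141, -0.082], TCP at [0.226, 0.636, 0.231] pointing down, gripper open.
Joint ranges: [-2.59, 2.59], [-0.33, 1.99], [-1.39, 1.29], [0.1, 2.45], [-1.04, 4.18], [0.21, 1.99], [-2.66, 2.66]. Speed limits (rad/s): [2.57, 2.57, 3.14, 3.14, 3.14, 3.14, 3.14].

INTERFACE

Orientations are given as a rotation vector (axis times angle).
In Python, from station import env gives the robot as it stands. Calls block until the motion is done:
- env.move_to(position, orientation): joint-space move of the TCP to a pose.
- env.move_straight(position, ori=None, feed=0.15, contact_N=None): straight line of the TCP; ori=None keeps the orientation; feed is the mean speed in m/s. With contact_N (N) it stops when the force on the tool has changed by that much, and returns True; else False.
- env.set_joints(angles): joint-space move.
- env.move_gripper(opening, f_grip=None): finger opening in m; f_grip is the grip in N (None keeps the last); returns when the fingers have stopped.
- env.sleep(seconds).
- env.ik(position, orientation): joint angles nearest the present ones, or None.
- env.get_obs(): the state.
- env.grab_frame(name): name is "side" or "top" or "wrist"; returns a dict with "image" (480x640x3 uint8, blue, green, red), "K" (3x3 intrinsics, pixels), "extrinsics" (4x4, takes a point from camera to world coordinates); the wrist camera has in their place "hand_eye" (4x4, takes a point from camera to tool coordinates, whose origin is the TCP and whose axes are the flange's). Camera axes: x right, y up, looking along -z (the intrinsics and any distortion apply to the point x, -y, -z); pixel columns grow to the right and rows downward; lengths in m; the calibration is good to about 2 mm. A picture is of the moment at which its call begins: read the wrist's pose just before it. There is no depth.
A pose or a line that the arm cannot do raises env.Unreachable and nothing moves.
- env.job_done(): hands the job in; it is judged then, once.
The state is a dict: "time_s": time; "q": joint angles; "dq": joint speeds; "tau": joint torques, N m; "tcp_pos": TCP position; "tool_rot": TCP orientation; "force": force on the tool from outside, world axes, zero at the start; "torque": the same for the moment, N m; "width": finger opening in m; "finger_force": force on a finger pad.
Only numpy, scipy, OpenCV 4.12 (cv2) and the standard library are available. Lean on these libraries where they do the work, as an engineer would, in place of code of your own. Each camera call takes 0.05 s, during which the arm holds its last target. There are 200 camera calls.

TASK

One of the two small green bench presses has a shoe standing sole-up under its pressing foot; the other is empty. Turn the black bar knob on top of the press that holds the shoe clockwise (seen from above) until it suddenly goes stiff because the foot has met the sole, then give it about 30 degrees more, and let go, leaving it tight. Do not turn the knob of the empty press.

Things in the scene. Friction and masses are not known exactly. Their poses are not given: they have to be found in the camera images.
- knob_grip (a point): Bar knob on the press with the shoe: black upright bar 52 x 14 mm, 34 mm tall, on a disc 52 mm wide, 8 mm thick. Point: on the vertical screw axis at the height to grip, 12 mm below the bar's top, 20 mm above the disc's top, 36 mm above the press's arm (nothing beside it is higher). x along the bar, y through its 14 mm, z up; turns with the knob, never rises. Grip the flat faces with 60 N or more.
- screw_free (a joint): Easy turn of that knob, rad, growing clockwise from above; takes about 0.04 N m. It starts anywhere from 0 to 0.5 and stops growing at 0.80, when the foot has met the sole, so at least 0.3 of easy turn is left; turning back lowers it. One grasp is enough for the whole job (at most 1.35 rad in all).
- screw_nip (a joint): Extra turn of that knob after the foot has met the sole, rad, growing clockwise; 0 at the start and until screw_free has reached its end. Turning it takes about 0.55 N m (the sharp rise; about 0.35 N m is still felt while holding it still), and it stays where it is left. About 30 degrees (0.52) is wanted.
- idle_knob (a joint): Turn of the like knob on the empty press, rad; 0 at the start. To be left alone: that press is as tall as the other (both knobs' tops 265 mm above the bench) and stands 0.38 to 0.54 m to the left or right of it (in y), so pass above it on the way.

How it is judged:
At the end, for the whole second after the job is handed in: The knob of the press with the shoe is tight (screw_free above 0.70 rad) and has had an extra turn of 17 to 46 degrees after going stiff (screw_nip 0.30 to 0.80 rad), and is left so (value of joint screw_free above 0.7 rad and value of joint screw_nip between 0.3 and 0.8 rad); the robot touches nothing.
It fails at once if the knob is overtightened: more than 46 degrees past where it goes stiff (value of joint screw_nip above 0.8 rad).
It fails at once if the knob of the empty press is turned by more than 14 degrees (value of joint idle_knob above 0.25 rad or value of joint idle_knob below -0.25 rad).
It also fails if it takes over 38 s, if anything falls off the work surface, if the arm or the gripper's body presses on something with over 40 N, if the wrist force passes 120 N, or if a joint passes its speed limit or range.

## Working session

There is one attempt and no reset: what is moved stays moved. The work goes in short steps, each a Python script; the robot and the scene stay as the last script left them, time stands still between calls to the robot, and variables do not carry over. Pictures are saved under pics/ and viewed, at most 10 in all, crops included, and the job is handed in when it is done.

```bash
mkdir -p pics; ls
python3 - <<'E'
from station import env
import cv2,numpy as np
for n in("top","side"):
    f=env.grab_frame(n); cv2.imwrite(f"pics/{n}0.png",f["image"]); print(n,np.round(f["K"],1).tolist(),np.round(f["extrinsics"],4).tolist(),f.keys())
o=env.get_obs(); print(o)
E
```

```text
pics
top [[539.7, 0.0, 317.6], [0.0, 539.7, 239.6], [0.0, 0.0, 1.0]] [[0.0004, 0.9948, -0.1023, 0.4393], [-0.9996, 0.0034, 0.029, 0.0091], [0.0292, 0.1022, 0.9943, 1.2213], [0.0, 0.0, 0.0, 1.0]] dict_keys(['image', 'K', 'extrinsics'])
side [[463.0, 0.0, 314.2], [0.0, 463.0, 241.5], [0.0, 0.0, 1.0]] [[-0.9834, 0.1018, -0.1504, 0.4295], [-0.1816, -0.548, 0.8166, 0.5372], [0.0007, 0.8303, 0.5573, 0.615], [0.0, 0.0, 0.0, 1.0]] dict_keys(['image', 'K', 'extrinsics'])
{'time_s': 0.1, 'q': array([-1.25788429,  0.46936309, -0.04862132,  1.53357771,  0.02410897,
        1.14097849, -0.08228746]), 'dq': array([-0.0022891 , -0.00243195, -0.001594  , -0.00136301,  0.00025043,
       -0.00021501, -0.00020228]), 'tau': array([ 1.24058006e-04, -5.11512351e+01, -4.72541526e-02, -2.38390499e+01,
        1.07457282e-02,  4.34270376e-03,  2.93899987e-06]), 'tcp_pos': array([0.2260559 , 0.63546917, 0.23036351]), 'tool_rot': array([-5.34159344e-01, -3.09560311e+00,  2.70772834e-03]), 'force': array([-0.0592666 ,  0.25166721,  0.42862957]), 'torque': array([ 0.00253017, -0.01240173,  0.0147478 ]), 'finger_force': 0.0, 'width': 0.08541311679888029}
```

View pics/top0.png

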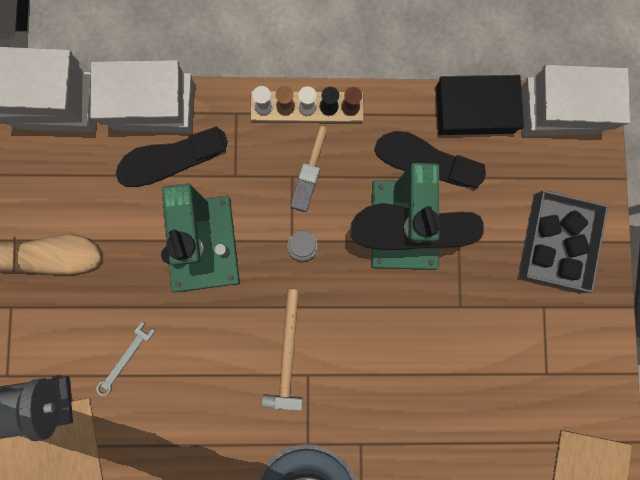

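View pics/side0.png

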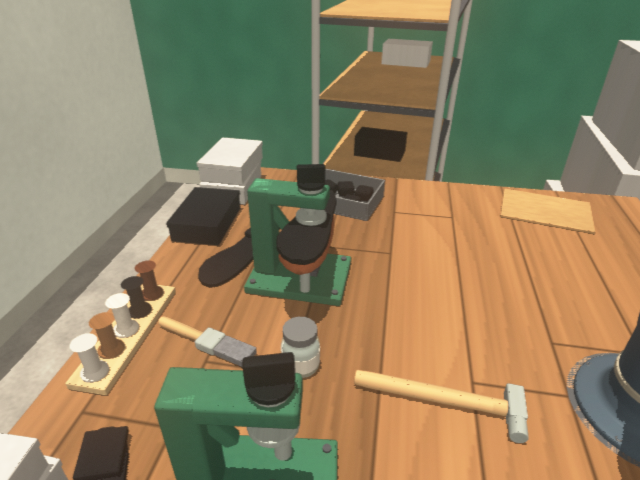

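The shoe is in the press on the robot's right: top knob at about (426,222), side at about (311,180). The left press, at about (181,246) in the top view, is empty. I'll enlarge both views of the shoe press's knob.

Run:
```python
import cv2,numpy as np
t=cv2.imread("pics/top0.png")[187:257,390:460]; s=cv2.imread("pics/side0.png")[150:220,276:346]
g=lambda a:cv2.convertScaleAbs(cv2.resize(a,None,fx=5.6,fy=5.6,interpolation=cv2.INTER_CUBIC),alpha=2.2,beta=10)
cv2.imwrite("pics/crop.png",np.hstack([g(t),g(s)]))
```

```text
(no output)
```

View pics/crop.png

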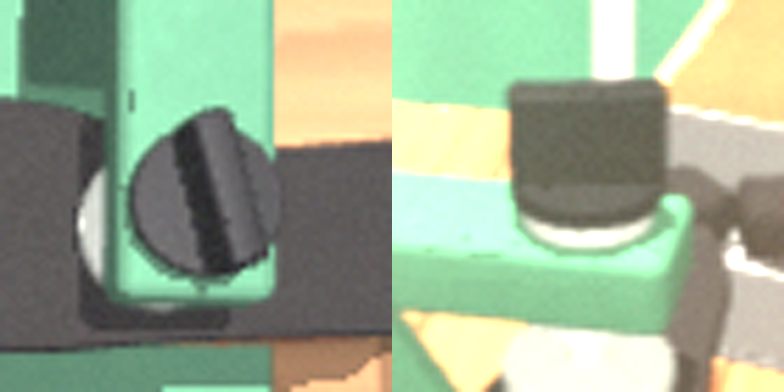

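The enlarged top view shows the bar's top face with its end centres at full-image pixels (427.3,207.7) and (434.6,234.7). I'll project these onto z=0.265, then go above and look with the wrist camera.

```bash
cat > h.py <<'E'
from station import env
import cv2,numpy as np
from scipy.spatial.transform import Rotation as R
def ray(px,K,E,z):
    d=E[:3,:3]@(np.array([1,-1,-1])*(np.linalg.inv(K)@[px[0],px[1],1])); o=E[:3,3]
    return o+d*(z-o[2])/d[2]
def down(yaw):  # tool y axis (closing line) at world angle yaw+90deg ; x along bar at yaw, z down
    c,s=np.cos(yaw),np.sin(yaw)
    x=np.array([c,s,0]); z=np.array([0,0,-1.]); 
    return R.from_matrix(np.c_[x,np.cross(z,x),z]).as_rotvec()
def wristE():
    o=env.get_obs(); T=np.eye(4); T[:3,:3]=R.from_rotvec(o["tool_rot"]).as_matrix(); T[:3,3]=o["tcp_pos"]
    f=env.grab_frame("wrist"); return f,T@f["hand_eye"]
E
python3 - <<'E'
from h import *
f=env.grab_frame("top")
a,b=[ray(p,f["K"],f["extrinsics"],.265) for p in((427.3,207.7),(434.6,234.7))]
c=(a+b)/2; yaw=np.arctan2(*(a-b)[1::-1]); print(a,b,c,np.degrees(yaw),np.linalg.norm(a-b))
q0=env.get_obs()["q"]
for k in(0,np.pi):
  print([ (None if q is None else np.round(q,2).tolist()) for q in (env.ik([c[0],c[1],.24],down(yaw+k-t)) for t in(0,.7,1.4))])
  print(env.ik([c[0],c[1],.42],down(yaw+k)))
p=env.get_obs()["tcp_pos"]
env.move_straight([p[0],p[1],.42],feed=.25)
q=[env.ik([c[0],c[1],.42],down(yaw+k)) for k in(0,np.pi)]
# pick branch where j7 stays inside after the turn
best=None
for k in(0,np.pi):
  e=[env.ik([c[0],c[1],.24],down(yaw+k-t)) for t in(0,1.4)]
  if all(x is not None for x in e):
    m=max(abs(x[6]) for x in e)+3*np.abs(e[0]-e[1])[:6].max(); print(k,m)
    if best is None or m<best[0]: best=(m,k)
k=best[1]
env.move_to([c[0],c[1],.42],down(yaw+k)); print(env.get_obs()["q"],env.get_obs()["time_s"])
f,E=wristE(); cv2.imwrite("pics/w1.png",f["image"]); np.savez("w1.npz",K=f["K"],E=E)
E
```

```text
[ 0.59631807 -0.21669268  0.265     ] [ 0.54736038 -0.22887627  0.265     ] [ 0.57183923 -0.22278448  0.265     ] 13.974723888589814 0.05045092435739084
[[-0.39, 0.51, 1.01, 1.72, -0.47, 1.17, -0.59], [-0.45, 0.57, 1.12, 1.72, -0.54, 1.21, -1.22], [-0.45, 0.57, 1.12, 1.72, -0.54, 1.21, -1.92]]
[-0.39279197  0.3706695   1.00181626  1.43857322 -0.31091714  1.50016062
 -0.72756752]
[[-0.26, 0.44, 0.79, 1.71, -0.34, 1.13, 2.43], [-0.31, 0.46, 0.86, 1.71, -0.38, 1.14, 1.77], [-0.37, 0.5, 0.96, 1.72, -0.44, 1.16, 1.13]]
[-0.42165277  0.38850451  1.05759109  1.43985231 -0.33701746  1.50720268
  2.4391297 ]
0 2.6079183912863253
3.141592653589793 2.9949948335352303
[-0.42217843  0.38858845  1.0559778   1.43961701 -0.33685211  1.50716668
 -0.70274726] 4.2917
```

View pics/w1.png

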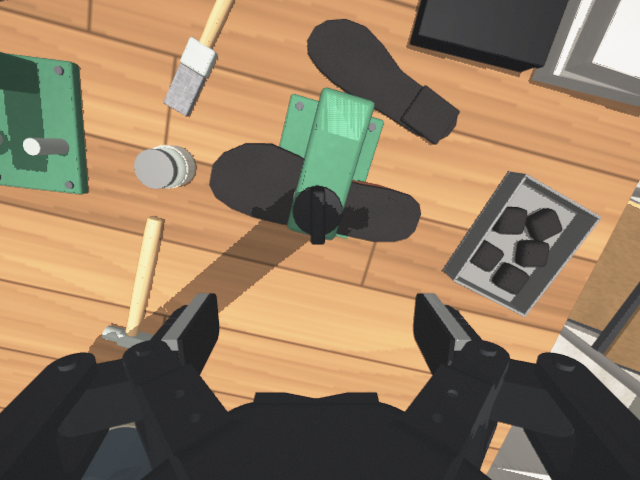

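The wrist view shows the knob at about (318,213), with the bar almost vertical in the picture. I'll enlarge it to refine the position.

Run:
```python
import cv2
a=cv2.imread("pics/w1.png")[170:260,275:365]
cv2.imwrite("pics/w1c.png",cv2.convertScaleAbs(cv2.resize(a,(540,540),interpolation=cv2.INTER_CUBIC),alpha=3,beta=10))
```

```text
(no output)
```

View pics/w1c.png

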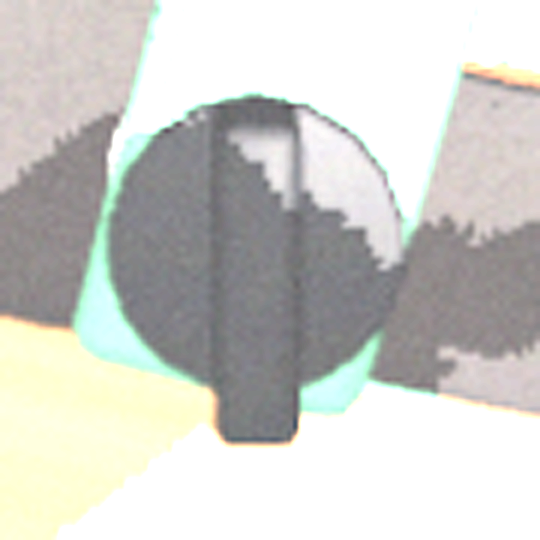

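The bar's top face runs from (317.7,191) to (318.0,243.2) in the wrist image, so it is well aligned. Next I'll refine, descend to just above grip height, grip, and turn in small steps with torque readout. The grasp point goes at z=0.253; the fingertip is about 19 mm below that at closing (TCP z≈0.234, and the disc's top is at 0.233).

Run:
```python
from h import *
d=np.load("w1.npz")
a,b=[ray(p,d["K"],d["E"],.265) for p in((317.7,191),(318.0,243.2))]
c=(a+b)/2; yaw=np.arctan2(*(a-b)[1::-1]); print(c,np.degrees(yaw),np.linalg.norm(a-b))
env.move_to([c[0],c[1],.32],down(yaw))
hit=env.move_straight([c[0],c[1],.237],feed=.08,contact_N=8)
env.move_gripper(0.0,90)
env.sleep(.2)
o=env.get_obs(); print(hit,o["tcp_pos"],o["force"],o["torque"],o["width"],o["finger_force"],o["q"],o["time_s"])
np.savez("g.npz",c=c,yaw=yaw)
```

```text
[ 0.57717882 -0.22309641  0.265     ] 14.454935094261957 0.049133689790682784
False [ 0.57708276 -0.22239313  0.23732703] [-2.84927444  3.87041133  5.70667508] [ 0.76441301  0.54060907 -0.08795271] 0.011996488770637366 88.29755902290344 [-0.3693522   0.5121575   0.96783529  1.70672654 -0.45552538  1.16774436
 -0.59480635] 6.8667
```

Run:
```python
from h import *
d=np.load("w1.npz"); print("wrist disc",ray((317.7,210.8),d["K"],d["E"],.233))
f=env.grab_frame("top"); print("top disc",ray((390+205/5.6,187+198/5.6),f["K"],f["extrinsics"],.233))
q=env.get_obs()["q"].copy(); q0=q[6]; np.save("q0.npy",q)
base=env.get_obs()["torque"][2]
for i in range(1,24):
    q[6]=q0-.04*i; env.set_joints(q); o=env.get_obs()
    print(round(.04*i,2),round(q0-o["q"][6],3),np.round(o["torque"],2),round(o["tau"][6],2),np.round(o["force"],1),round(o["time_s"],2))
    if abs(o["torque"][2]-base)>.28: break
```

```text
wrist disc [ 0.57711378 -0.2231348   0.233     ]
top disc [ 0.57400645 -0.22238526  0.233     ]
0.04 0.039 [ 0.28  0.27 -0.02] 0.01 [-1.6  2.1  2.9] 7.17
0.08 0.079 [ 0.29  0.34 -0.08] 0.01 [-0.5  2.2  2.8] 7.42
0.12 0.118 [ 0.19  0.32 -0.05] 0.01 [-1.4  2.   3. ] 7.67
0.16 0.158 [ 0.14  0.33 -0.03] 0.01 [-1.   0.7  3.1] 7.92
0.2 0.198 [ 0.05  0.3  -0.03] 0.01 [-0.8  0.8  2.4] 8.17
0.24 0.238 [ 0.03  0.31 -0.07] 0.01 [-1.1  0.3  2.5] 8.42
0.28 0.278 [-0.18  0.34 -0.03] 0.01 [-1.2 -0.1  2.5] 8.67
0.32 0.318 [-0.24  0.24 -0.03] 0.01 [-2.1 -0.7  2.1] 8.92
0.36 0.358 [-0.39  0.29 -0.08] 0.01 [-0.3 -1.   2.5] 9.17
0.4 0.398 [-0.58  0.21 -0.06] 0.01 [-1.2 -2.   1.5] 9.42
0.44 0.438 [-0.7   0.22 -0.01] 0.0 [-1.  -1.5  2.1] 9.67
0.48 0.478 [-0.86  0.24  0.08] -0.12 [-0.1 -3.4  0.3] 9.92
0.52 0.518 [-1.1   0.3   0.38] -0.42 [-1.4 -4.8  1.7] 10.17
```

It went stiff at about 0.46 rad. I'll continue to about 1.02 rad total, watching the torque for slip.

Run:
```python
from h import *
q=np.load("q0.npy"); q0=q[6]
for t in np.arange(.58,1.03,.055):
    q[6]=q0-t; env.set_joints(q); o=env.get_obs()
    print(round(t,3),round(q0-o["q"][6],3),np.round(o["torque"],2),round(o["tau"][6],2),np.round(o["force"],1),round(o["width"],4),round(o["time_s"],2))
```

```text
0.58 0.578 [-1.21  0.31  0.27] -0.31 [-1.  -5.5  1.2] 0.0126 10.42
0.635 0.633 [-1.28  0.25  0.3 ] -0.37 [-0.9 -5.4  1.9] 0.0123 10.67
0.69 0.688 [-1.28  0.3   0.34] -0.37 [-1.4 -5.6  1.5] 0.0123 10.92
0.745 0.743 [-1.3   0.32  0.38] -0.38 [-1.2 -5.   1. ] 0.0121 11.17
0.8 0.798 [-1.28  0.34  0.34] -0.38 [-1.5 -5.5  1.9] 0.0128 11.42
0.855 0.853 [-1.34  0.33  0.39] -0.39 [-1.8 -5.2  1.5] 0.0123 11.67
0.91 0.908 [-1.36  0.44  0.41] -0.4 [-1.9 -6.   1.3] 0.0123 11.92
0.965 0.963 [-1.39  0.43  0.41] -0.4 [-1.8 -5.3  1. ] 0.012 12.17
1.02 1.018 [-1.45  0.41  0.39] -0.41 [-1.2 -5.3  0.9] 0.0126 12.42
```

The torque held at a steady 0.4 N m. I'll release, lift, and check the bar's angle.

Run:
```python
from h import *
env.move_gripper(.085); g=np.load("g.npz"); c=g["c"]
env.move_straight([c[0],c[1],.42],feed=.15)
env.sleep(.2); f,E=wristE(); np.savez("w2.npz",K=f["K"],E=E)
a=f["image"][170:260,275:365]; cv2.imwrite("pics/w2c.png",cv2.convertScaleAbs(cv2.resize(a,(540,540),interpolation=cv2.INTER_CUBIC),alpha=3,beta=10))
o=env.get_obs();print(o["time_s"],o["tcp_pos"],o["force"])
```

```text
14.7333 [ 0.57710133 -0.22294653  0.41952194] [-0.30296429 -0.56606619 -0.43042159]
```

View pics/w2c.png

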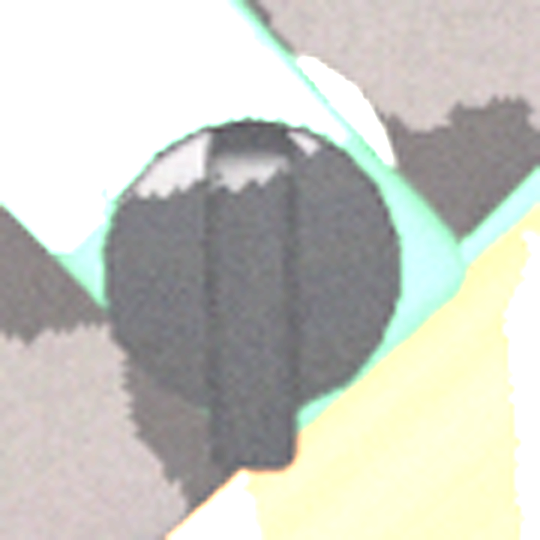

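In the picture taken after release, the bar still lines up with the gripper (edges at x≈212 and 296 of the crop, vertical). So the knob followed the full 1.02 rad, about 0.55 rad past going stiff, and the gripper is clear of it.

```bash
python3 -c "
from station import env
print(env.job_done())"
```

```text
the job is handed in; nothing more can be done
None
```

I tightened the knob on the press with the shoe about 0.55 rad (31°) past the point where it went stiff and let go with the gripper clear. I never touched the empty press's knob, and the job was handed in at about 15 s; no verdict came back.

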